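# Index the inspection turntable by one hole

## Task

Bring the next mould cup under the inspection camera: press the turntable's spring plunger button down, push the table round by its upright handle by one hole, counter-clockwise seen from above and not past it, and let the plunger spring up so that it locks in that hole. Only press and push with the fingertips: grip and lift nothing, force nothing, and leave the cups in their nests and the other things where they are.

Things in the scene. Friction and masses are not known exactly. Their poses are not given: they have to be found in the camera images.
- turntable (a joint): angle of the aluminium turntable (disc 200 mm across, top 60 mm above the bench), rad, counter-clockwise seen from above. Starts at about 0, locked in a hole; holes are 60 degrees (1.047 rad) apart, so the next is at 1.047. It turns with about 1 N at the button's radius and stays where it is left; about 0.01 rad of play when locked.
- plunger (a joint): how far the plunger is pressed down, m: 0 up, 0.012 bottom stop. Spring 6 N at top, 12 N at bottom. Its foot holds an 8 mm round-nosed pin up in a 10 mm hole of the ring from below. Table free from about 7 mm down: keep it 8 to 11 mm down while it leaves the hole. Let go between holes, the pin rides under the ring (reads 0.007) and springs into the next hole (reads 0), from up to 3 mm off-centre.
- button_top (a point): centre of the flat top of the plunger's round steel button, 32 mm across, on the turntable's crank arm, 130 mm from the axis, 99 mm above the bench when up. Travels with the table. Pressed fully it still stands clear of the sleeve under it. Nothing stands above it.
- handle_face (a point): centre of the pushing face of the upright black handle (flat post 16 mm thick along the turning direction, 26 mm wide along the radius, 62 to 130 mm above the bench), 110 mm above the bench. It stands ahead of the button (counter-clockwise); this face looks at the button, 19 mm from its centre along the tangent. Fingertips on the button push it with their side.
- axis (a point): point on the turntable's upright axis, 75 mm above the bench; the base under it is fixed to the bench (its position and yaw differ from run to run). Behind it to the left stands a fixed aluminium rig 355 mm high (x beyond 0.57, y from -0.2 to 0.3): come to the button from in front of it or from above, not through it
- next_hole (a point): mouth of the next hole in the fixed steel index ring (242 mm across, top face 44 mm above the bench, six holes on a radius of 112 mm), 60 degrees counter-clockwise of the hole that holds the pin at the start
- camera_lens (a point): lens of the inspection camera, which looks straight down from 150 mm above the bench, 68 mm from the turntable's axis, on the side away from the button; its post is 163 mm from the axis and 227 mm high
- cup_1: loose mould cup, 54 mm across, 36 mm high, standing in its nest (three dowel pins 12 mm high on the turntable's top face, 68 mm from the axis), its rim 96 mm above the bench; origin at the centre of its underside
- cup_2: loose mould cup, 54 mm across, 36 mm high, standing in its nest (three dowel pins 12 mm high on the turntable's top face, 68 mm from the axis), its rim 96 mm above the bench; origin at the centre of its underside
- cup_3: loose mould cup, 54 mm across, 36 mm high, standing in its nest (three dowel pins 12 mm high on the turntable's top face, 68 mm from the axis), its rim 96 mm above the bench; origin at the centre of its underside; this is the next cup, 60 degrees short of the camera at the start
- cup_4: loose mould cup, 54 mm across, 36 mm high, standing in its nest (three dowel pins 12 mm high on the turntable's top face, 68 mm from the axis), its rim 96 mm above the bench; origin at the centre of its underside
- cup_5: loose mould cup, 54 mm across, 36 mm high, standing in its nest (three dowel pins 12 mm high on the turntable's top face, 68 mm from the axis), its rim 96 mm above the bench; origin at the centre of its underside
- tape: bystander, stands loose on the bench: roll of black tape, 80 mm across, 24 mm high; origin at the centre of its underside
- mouse: bystander, stands loose on the bench: computer mouse, 99x56x41 mm; origin at the centre of its underside
- terminals: bystander, stands loose on the bench: green terminal block, 16x60x18 mm; origin at the centre of its underside
- motor: bystander, stands loose on the bench: stepper motor, 67x42x42 mm; origin at the centre of its underside
- solder: bystander, stands loose on the bench: spool of solder, 55 mm across, 38 mm high; origin at the centre of its underside
- loose_knob: bystander, stands loose on the bench: black three-lobe knob, 35x32x16 mm; origin at the centre of its underside
Mind the look-alikes: they are no part of the job. What is shaped like the cup_2 but orange is not meant.

How it is judged:
By the outcome, as a careful person would: the job done as asked, in the order asked, and still so for the second after the job is handed in, with the robot touching nothing.
It also fails if it takes over 43 s, if anything falls off the work surface, if the arm or the gripper's body presses on something with over 40 N, if the wrist force passes 120 N, or if a joint passes its speed limit or range.

## Robot

A 6-joint arm with a two-finger parallel gripper is mounted at the origin on a cart in front of the work surface, level with it; the furniture and walls round the work are solid. World frame = base frame: x ahead of the robot, y to its left, z up, the work surface at z = 0. Lengths are in m, angles in rad, forces in N, time in s.
With the tool pointing down it reaches from about 0.275 to 0.75 m from the base axis. Payload 10.2 kg.
Tool frame: the origin (TCP) lies on the front face of the gripper's body, between the roots of the fingers; the fingertips stand ctrl.tips_ahead ahead of it and the grasp point (between the pads) lies 45 mm ahead of it (ctrl.tips_ahead is the distance from the TCP to the fingertips, in m); z points along the fingers, x is the direction in which the jaws open and shut, and the axes are right-handed (so a half turn about z gives the same grasp; the last joint's range is limited). The gripper opens to 88 mm and grips with 3 to 60 N. Pads are 18 mm wide; open, the fingers measure 123 mm over their backs; the gripper's body (75 mm by 187 mm) begins 45 mm behind the grasp point.
Start: joints at [-1.5, 0.313, 1.498, -0, 1.331, -0.223], TCP at [0.152, -0.503, 0.303] pointing down, gripper open.
Joint ranges: [-2.94, 2.94], [-0.97, 2.17], [0.19, 2.56], [-1.23, 4.37], [0.02, 3.11], [-2.88, 2.88]. Speed limits (rad/s): [2.39, 2.39, 3.01, 3.14, 3.14, 3.14].

## Interface

Orientations are given as a rotation vector (axis times angle).
In Python, from bench import status, vision, order, ctrl gives the robot as it stands.
- The arm moves only by the tool move_arm, never from a script. Its argument "moves" is a list of rows, each a list of 7 numbers: the shift along the tool's x, y, z in units of 50 mm (1.0 is 50 mm), then the turn, a rotation vector about the tool's x, y, z in rad, then the closure in counts, from 0 (fully open) to 255 (shut). A call has 1 to 8 rows; each row is the pose to reach, as a shift and turn from the pose commanded when the call began, along the tool's axes at that moment; what a row does not reach only later rows make up. A row lasts 1/8 s, in which the tool goes at most 62.5 mm and 10.7 degrees, less where a joint would pass 70% of its speed; a pose out of reach is approached as far as the arm can. A call with a gripper value outside its range is refused whole. The fingers move at their own pace and stop on an object; "squeeze" is the grip in N (left out, the last holds). Time passes only in rows, so rows that repeat a pose let the fingers close. It gives the time, the measured TCP pose, the force and the opening at its end, in the units of the state.
- status.get_state(): the state, without advancing time (a new reading comes with each control period).
- vision.capture(name): name is "scene" or "top"; returns a dict with "frame" (480x640x3 uint8, blue, green, red), "range_z" (480x640 float32, m along the optical axis (not along the pixel's ray), 0 where there is no reading), "fx", "fy", "cx", "cy" (pixels), "T" (4x4, takes a point from camera to world coordinates). Camera axes: x right, y up, looking along -z (the intrinsics and any distortion apply to the point x, -y, -z); pixel columns grow to the right and rows downward; lengths in m; the calibration is good to about 2 mm. A picture is of the moment at which its call begins.
- order.hand_in(): hands the job in, once; it reports no verdict.
The state is a dict: "t": time; "joints": joint angles; "joint_vel": joint speeds; "joint_torque": joint torques, N m; "position": TCP position; "ee_rot": TCP orientation; "ft_force": force on the tool from outside, world axes, zero at the start; "wrist_torque": the same for the moment, N m; "width": opening from 0.0 (shut) to 1.0 (fully open).
Only numpy, scipy, OpenCV 4.12 (cv2) and the standard library are available. Lean on these libraries where they do the work, as an engineer would, in place of code of your own. Each camera call takes 0.05 s, during which the arm holds its last target. There are 200 camera calls.

## Working session

There is one attempt and no reset: what is moved stays moved. The work goes in short steps, Python scripts to look and compute and a tool call to move; the robot and the scene stay as the last step left them, time stands still between calls to the robot, and variables do not carry over. Pictures are saved under pics/ and viewed, about 8 in all and at most 12, crops included, and the job is handed in when it is done.

Besides the shell and the picture viewer there is one more tool, called after ">>>" by a JSON object that holds its "op" and its "data". move_arm: Moves the arm, as the interface text tells. Its arguments: {"type":"object","properties":{"moves":{"type":"array"},"squeeze":{"type":"number"}},"required":["moves"]}

```bash
mkdir -p pics; cat > h.py <<'E'
import numpy as np,cv2
from bench import status,vision,order,ctrl
def cap(n):
    c=vision.capture(n); return c
def world(c,u,v,z=None):
    d=c["range_z"][int(v),int(u)] if z is None else None
    r=np.array([(u-c["cx"])/c["fx"],-(v-c["cy"])/c["fy"],-1.0])
    T=np.array(c["T"])
    if z is None: return T[:3,:3]@(r*d)+T[:3,3]
    w=T[:3,:3]@r; return T[:3,3]+w*(z-T[2,3])/w[2]
E
python3 - <<'E'
from h import *
import pickle
for n in("scene","top"):
    c=cap(n); cv2.imwrite(f"pics/{n}1.png",c["frame"]); pickle.dump(c,open(n+".pkl","wb"))
    print({k:v for k,v in c.items() if k not in("frame","range_z")})
print(status.get_state(),ctrl.tips_ahead)
E
```

```text
{'fx': 478.87311790061574, 'fy': 478.87311790061574, 'cx': 317.36865999742065, 'cy': 241.0867502985237, 'T': array([[-0.48349076,  0.38959494, -0.78387018, -0.48303541],
       [-0.87531442, -0.20716742,  0.43692828,  0.36713957],
       [ 0.00783268,  0.89738366,  0.4411816 ,  0.6710158 ],
       [ 0.        ,  0.        ,  0.        ,  1.        ]])}
{'fx': 485.4465834961098, 'fy': 485.4465834961098, 'cx': 318.3338330734325, 'cy': 246.85373676590626, 'T': array([[ 0.00304874,  0.99359756, -0.11293622,  0.38422753],
       [-0.9999671 ,  0.00387816,  0.00712514, -0.18504178],
       [ 0.0075175 ,  0.11291078,  0.99357669,  1.10519328],
       [ 0.        ,  0.        ,  0.        ,  1.        ]])}
{'t': 0.1, 'joints': array([-1.50039724e+00,  3.13383926e-01,  1.49831923e+00, -6.72042004e-06,
        1.33100945e+00, -2.23406093e-01]), 'joint_vel': array([ 1.57751956e-04, -3.55547171e-03, -1.60718910e-03,  6.67943502e-06,
       -6.18923367e-04, -1.11647835e-04]), 'joint_torque': array([ 2.65608061e-03, -4.02810216e+01, -2.52646297e+01,  6.95345155e-02,
        3.41963244e-02, -4.44366071e-05]), 'position': array([ 0.15201223, -0.50236587,  0.3022392 ]), 'ee_rot': array([-2.52199990e+00,  1.87184546e+00,  1.15271781e-03]), 'ft_force': array([0.53743463, 0.42201244, 0.00580868]), 'wrist_torque': array([0.02167274, 0.06156203, 0.05407421]), 'width': 0.9974365725815941} 0.064
```

View pics/scene1.png

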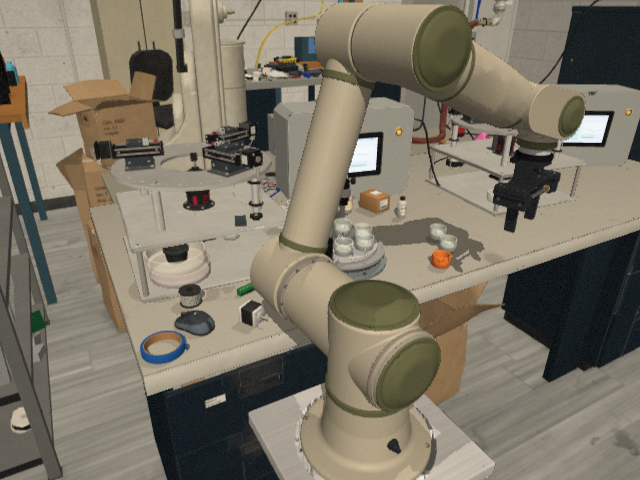

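View pics/top1.png

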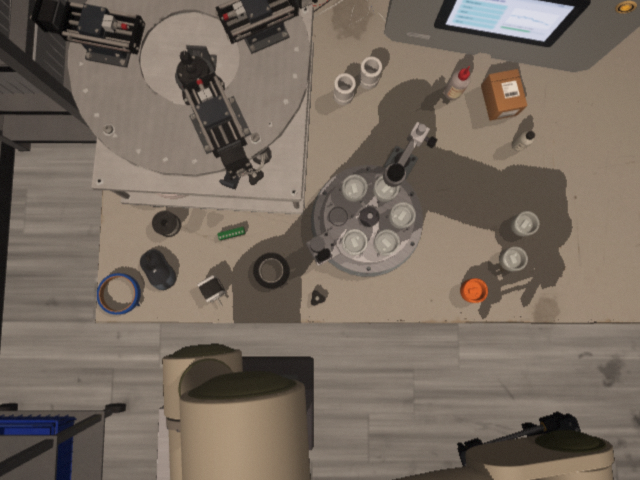

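```bash
python3 - <<'E'
from h import *
import pickle
c=pickle.load(open("top.pkl","rb"))
f=c["frame"][155:285,295:445]
cv2.imwrite("pics/crop1.png",cv2.resize(f,None,fx=4.5,fy=4.5,interpolation=cv2.INTER_CUBIC))
E
```

```text
(no output)
```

View pics/crop1.png

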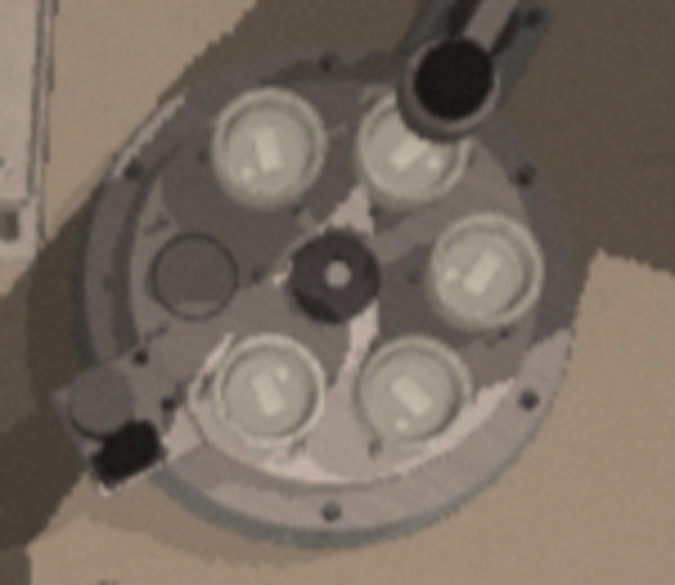

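```bash
python3 - <<'E'
from h import *
import pickle
c=pickle.load(open("top.pkl","rb"))
P=lambda u,v,z=None: world(c,295+(u+.5)/4.5-.5,155+(v+.5)/4.5-.5,z)
H=np.array([P(u,v,.044) for u,v in((327,63),(133,170),(331,511),(529,398),(525,175))])
A=((H[0]+H[2])/2+(H[1]+H[3])/2)/2
print("axis",A)
print([(np.hypot(*(h-A)[:2]).round(4),np.degrees(np.arctan2(*(h-A)[1::-1])).round(1)) for h in H])
for n,u,v,z in(("button",102,398,.099),("handle",128,448,.130),("cap",453,80,.17)):
    p=P(u,v,z);q=P(u,v);d=(p-A)[:2];print(n,p.round(4),q.round(4),np.hypot(*d),np.degrees(np.arctan2(d[1],d[0])))
# depth refinement of button
r=c["range_z"];pts=np.array([world(c,u,v) for v in range(225,275) for u in range(300,345) if r[v,u]>0])
m=abs(pts[:,2]-.099)<.006; b=P(102,398,.099); m&=np.hypot(pts[:,0]-b[0],pts[:,1]-b[1])<.022
print("btn depth",m.sum(),pts[m].mean(0),pts[m].min(0),pts[m].max(0))
m=(pts[:,2]>.12)&(pts[:,2]<.14);print("handle",m.sum(),pts[m].mean(0),pts[m].min(0),pts[m].max(0))
E
```

```text
axis [ 0.57033458 -0.30217841  0.044     ]
[(np.float64(0.1116), np.float64(0.1)), (np.float64(0.1123), np.float64(59.7)), (np.float64(0.1121), np.float64(179.9)), (np.float64(0.1125), np.float64(-120.0)), (np.float64(0.112), np.float64(-60.5))]
button [ 0.5066 -0.19    0.099 ] [ 0.5064 -0.19    0.1005] 0.1290098939921227 119.62073533756868
handle [ 0.4803 -0.2016  0.13  ] [ 0.4804 -0.2016  0.129 ] 0.1350111913212086 131.85138459633814
cap [ 0.6392 -0.3433  0.17  ] [ 0.6225 -0.333   0.2311] 0.08020957138887459 -30.85892032958511
btn depth 178 [ 0.50662896 -0.18952882  0.09924019] [ 0.49177345 -0.20411293  0.09403698] [ 0.52202418 -0.17480243  0.10347283]
handle 94 [ 0.48277988 -0.20297576  0.12892756] [ 0.47247436 -0.21582869  0.12167338] [ 0.49310732 -0.19140464  0.1331902 ]
```

```bash
cat >> h.py <<'E'
from scipy.spatial.transform import Rotation as R
A=np.array([.5703,-.3022])
def tip(th,off,ztip,dr=0):
    """TCP position & rot: table angle th(deg), tip centre off(m) ahead of button along tangent, x axis pointing radially inward"""
    a=np.radians(119.9+th); er=np.array([np.cos(a),np.sin(a)]); et=np.array([-er[1],er[0]])
    p=A+er*(.130+dr)+et*off
    x=np.r_[-er,0]; z=np.array([0,0,-1.]); return np.r_[p,ztip+ctrl.tips_ahead],R.from_matrix(np.c_[x,np.cross(z,x),z])
def rows(ts,p0=None,R0=None):
    s=status.get_state()
    p0=s["position"] if p0 is None else p0; R0=R.from_rotvec(s["ee_rot"]) if R0 is None else R0
    for p,r in ts: print(np.r_[R0.inv().apply(p-p0)/.05,(R0.inv()*r).as_rotvec()].round(3).tolist(), p.round(4))
def rep():
    s=status.get_state(); tp=s["position"][:2]-A
    print("t",round(s["t"],2),"ztip",(s["position"][2]-ctrl.tips_ahead).round(4),"r",np.hypot(*tp).round(4),"ang",(np.degrees(np.arctan2(tp[1],tp[0]))%360-119.9).round(2),
     "tilt",R.from_rotvec(s["ee_rot"]).as_matrix()[2].round(3),"F",s["ft_force"].round(2),"w",round(s["width"],3))
E
python3 -c "
from h import *
rows([tip(0,.005,.19),tip(0,.005,.13)])"
```

```text
[-3.918, -8.481, 0.971, -0.0, 0.001, -0.228] [ 0.5012 -0.192   0.254 ]
[-3.917, -8.481, 2.171, -0.0, 0.001, -0.228] [ 0.5012 -0.192   0.194 ]
```

>>> {"op": "move_arm", "data": {"moves": [[-0.5,-1.06,0,0,0,-0.03,255],[-1.0,-2.1,0,0,0,-0.06,255],[-1.5,-3.2,0,0,0,-0.09,255],[-2.0,-4.2,0,0,0,-0.12,255],[-2.5,-5.3,0.2,0,0,-0.15,255],[-3.0,-6.4,0.4,0,0,-0.18,255],[-3.5,-7.4,0.7,0,0,-0.2,255],[-3.92,-8.48,0.97,0,0,-0.228,255]], "squeeze": 3}}

```text
t: 1.1
position: [0.5022, -0.1905, 0.2536]
ee_rot: [2.72, -1.572, -0.001]
ft_force: [1.2, -0.6, 0.4]
width: 0.12
```

```bash
python3 -c "
from h import *
rep()
rows([tip(0,.005,.19),tip(0,.005,.12)])"
```

```text
t 1.1 ztip 0.1896 r 0.1308 ang 1.49 tilt [-0.  0. -1.] F [ 1.24 -0.57  0.39] w 0.12
[0.015, 0.032, -0.007, 0.0, 0.0, 0.001] [ 0.5012 -0.192   0.254 ]
[0.016, 0.032, 1.393, 0.0, 0.0, 0.001] [ 0.5012 -0.192   0.184 ]
```

>>> {"op": "move_arm", "data": {"moves": [[0.0,0.0,0.3,0,0,0,255],[0.0,0.0,0.7,0,0,0,255],[0.0,0.0,1.0,0,0,0,255],[0.0,0.0,1.0,0,0,0,255]]}}

```text
t: 1.6
position: [0.5004, -0.1925, 0.2033]
ee_rot: [-2.718, 1.575, 0.003]
ft_force: [-0.2, -0.0, 0.1]
width: 0.002
```

```bash
python3 -c "
from h import *
rep()
rows([tip(0,.005,.14),tip(0,.005,.105)])
a=cap('top')['frame'][140:300,260:420];b=cap('scene')['frame'][170:290,250:410]
cv2.imwrite('pics/v2.png',np.hstack([cv2.resize(a,(400,400)),cv2.resize(b,(400,300))[:400] if 0 else cv2.copyMakeBorder(cv2.resize(b,(400,300)),0,100,0,0,0)]))"
```

```text
t 1.6 ztip 0.1393 r 0.1301 ang 2.63 tilt [-0.002  0.001 -1.   ] F [-0.15 -0.02  0.11] w 0.002
[-0.001, -0.019, -0.014, 0.001, 0.002, -0.001] [ 0.5012 -0.192   0.204 ]
[-0.0, -0.02, 0.686, 0.001, 0.002, -0.001] [ 0.5012 -0.192   0.169 ]
```

View pics/v2.png

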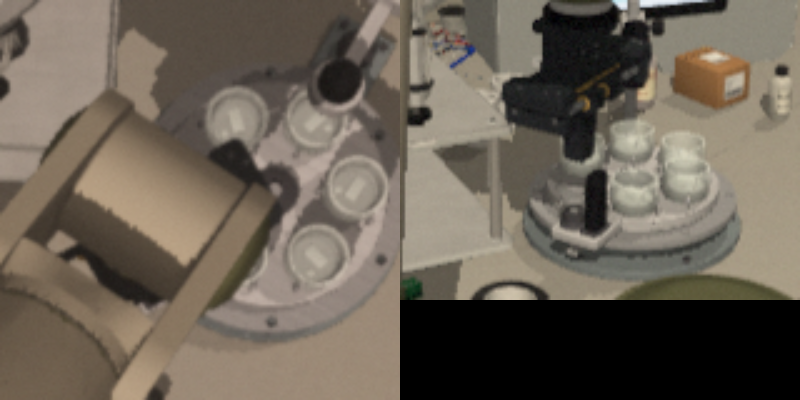

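```bash
python3 -c "
from h import *
c=cap('scene');T=np.array(c['T']);s=status.get_state()
def pr(p):
    q=T[:3,:3].T@(np.array(p)-T[:3,3]);return c['cx']-c['fx']*q[0]/q[2],c['cy']+c['fy']*q[1]/q[2]
p=s['position']-[0,0,ctrl.tips_ahead]
f=lambda p:[round((pr(p)[0]-250)*2.5+400),round((pr(p)[1]-170)*2.5)]
print('tip',f(p),'btn',f([.5055,-.1896,.099]),'axis',f([.5703,-.3022,.06]),'handletop',f(np.r_[tip(0,.027,.13)[0][:2],.13]))
for v in range(215,250,2): print(v,[ (world(c,u,v)*1000).round().astype(int).tolist() for u in (320,323)])
"
```

```text
tip [578, 155] btn [573, 190] axis [630, 177] handletop [596, 169]
215 [[474, -173, 203], [487, -189, 195]]
217 [[486, -180, 192], [489, -191, 188]]
219 [[483, -179, 188], [487, -189, 184]]
221 [[486, -180, 181], [489, -191, 177]]
223 [[487, -181, 175], [489, -191, 172]]
225 [[485, -180, 170], [485, -188, 168]]
227 [[486, -181, 164], [488, -191, 161]]
229 [[489, -182, 157], [486, -189, 156]]
231 [[491, -184, 150], [487, -190, 150]]
233 [[489, -182, 145], [492, -193, 142]]
235 [[609, -250, 74], [489, -191, 138]]
237 [[609, -250, 68], [598, -254, 71]]
239 [[609, -250, 61], [603, -257, 62]]
241 [[603, -247, 58], [601, -256, 57]]
243 [[595, -242, 56], [586, -247, 59]]
245 [[516, -198, 95], [577, -242, 58]]
247 [[505, -192, 95], [499, -198, 97]]
249 [[495, -186, 95], [490, -192, 96]]
```

>>> {"op": "move_arm", "data": {"moves": [[0,0,0.3,0,0,0,255],[0,0,0.5,0,0,0,255],[0,0,0.65,0,0,0,255],[0,0,0.7,0,0,0,255],[0,0,0.75,0,0,0,255],[0,0,0.8,0,0,0,255],[0,0,0.85,0,0,0,255],[0,0,0.85,0,0,0,255]]}}

```text
t: 2.75
position: [0.5012, -0.1921, 0.1621]
ee_rot: [-2.719, 1.573, -0.001]
ft_force: [-2.4, 1.5, 6.2]
width: 0.009
```

```bash
python3 -c "
from h import *
rep()"
```

```text
t 2.75 ztip 0.0981 r 0.13 ang 2.23 tilt [ 0. -0. -1.] F [-2.43  1.52  6.2 ] w 0.009
```

>>> {"op": "move_arm", "data": {"moves": [[0,0,0.05,0,0,0,255],[0,0,0.1,0,0,0,255],[0,0,0.15,0,0,0,255],[0,0,0.18,0,0,0,255],[0,0,0.18,0,0,0,255]]}}

```text
t: 3.38
position: [0.5013, -0.1921, 0.1536]
ee_rot: [-2.719, 1.573, -0.001]
ft_force: [-2.2, 3.1, 10.6]
width: 0.005
```

```bash
python3 -c "
from h import *
rep()"
```

```text
t 3.38 ztip 0.0896 r 0.13 ang 2.17 tilt [ 0.001 -0.001 -1.   ] F [-2.2   3.06 10.59] w 0.005
```

```bash
python3 -c "
from h import *
p,r=tip(0,.005,.09)
rows([tip(t,.005,.09) for t in (1,2.5,5,7.5,10,12.5,15,17.5,20)],p,r)"
```

```text
[0.002, 0.045, 0.0, 0.0, 0.0, -0.017] [ 0.4992 -0.1932  0.154 ]
[0.007, 0.113, 0.0, 0.0, 0.0, -0.044] [ 0.4964 -0.1951  0.154 ]
[0.019, 0.226, 0.0, 0.0, 0.0, -0.087] [ 0.4918 -0.1984  0.154 ]
[0.035, 0.339, 0.0, 0.0, 0.0, -0.131] [ 0.4874 -0.202   0.154 ]
[0.057, 0.45, 0.0, 0.0, 0.0, -0.175] [ 0.4831 -0.2057  0.154 ]
[0.083, 0.56, 0.0, 0.0, 0.0, -0.218] [ 0.4789 -0.2096  0.154 ]
[0.114, 0.67, 0.0, 0.0, 0.0, -0.262] [ 0.475  -0.2136  0.154 ]
[0.15, 0.777, 0.0, 0.0, 0.0, -0.305] [ 0.4712 -0.2179  0.154 ]
[0.191, 0.883, 0.0, 0.0, 0.0, -0.349] [ 0.4676 -0.2223  0.154 ]
```

>>> {"op": "move_arm", "data": {"moves": [[0.002,0.045,0,0,0,-0.017,255],[0.007,0.113,0,0,0,-0.044,255],[0.019,0.226,0,0,0,-0.087,255],[0.035,0.339,0,0,0,-0.131,255],[0.057,0.45,0,0,0,-0.175,255],[0.057,0.45,0,0,0,-0.175,255]]}}

```text
t: 4.12
position: [0.4828, -0.2057, 0.1536]
ee_rot: [-2.847, 1.329, 0.0]
ft_force: [-4.4, 3.9, 10.4]
width: 0.003
```

```bash
python3 -c "
from h import *
rep()
c=cap('scene')['frame'][200:280,290:390]
cv2.imwrite('pics/v3.png',cv2.resize(c,(800,600),interpolation=cv2.INTER_CUBIC))"
```

```text
t 4.12 ztip 0.0896 r 0.1302 ang 12.32 tilt [-0. -0. -1.] F [-4.45  3.94 10.45] w 0.003
```

View pics/v3.png

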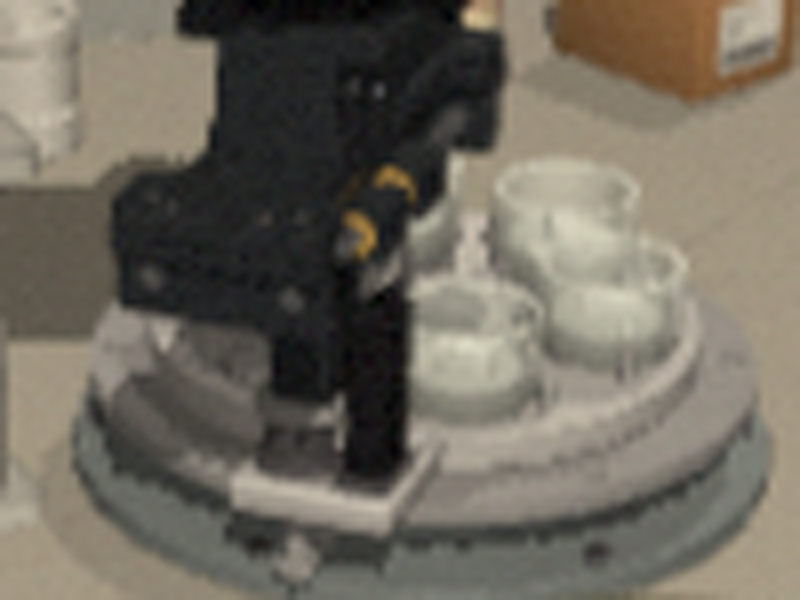

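>>> {"op": "move_arm", "data": {"moves": [[0.007,0.113,0,0,0,-0.044,255],[0.019,0.226,0,0,0,-0.087,255],[0.035,0.339,0,0,0,-0.131,255],[0.057,0.45,0,0,0,-0.175,255],[0.083,0.56,0,0,0,-0.218,255],[0.114,0.67,0,0,0,-0.262,255],[0.15,0.777,0,0,0,-0.305,255],[0.191,0.883,0,0,0,-0.349,255]]}}

```text
t: 5.18
position: [0.4548, -0.2411, 0.1533]
ee_rot: [-3.034, 0.812, 0.002]
ft_force: [-4.7, 5.2, 10.2]
width: 0.008
```

```bash
python3 -c "
from h import *
rep()"
```

```text
t 5.17 ztip 0.0893 r 0.1307 ang 32.22 tilt [-0.002 -0.    -1.   ] F [-4.66  5.15 10.24] w 0.008
```

>>> {"op": "move_arm", "data": {"moves": [[0,0,-0.1,0,0,0,255],[0,0,-0.2,0,0,0,255],[0,0,-0.28,0,0,0,255],[0,0,-0.28,0,0,0,255]]}}

```text
t: 5.68
position: [0.4554, -0.2415, 0.1669]
ee_rot: [3.034, -0.815, 0.001]
ft_force: [0.8, -0.3, 0.7]
width: 0.004
```

```bash
python3 -c "
from h import *
rep()
c=cap('scene')
cv2.imwrite('pics/v4.png',cv2.resize(c['frame'][200:280,290:390],(800,600),interpolation=cv2.INTER_CUBIC))
import pickle;pickle.dump(c,open('s4.pkl','wb'))"
```

```text
t 5.67 ztip 0.1029 r 0.1299 ang 32.24 tilt [ 0.001  0.    -1.   ] F [ 0.77 -0.32  0.7 ] w 0.004
```

View pics/v4.png

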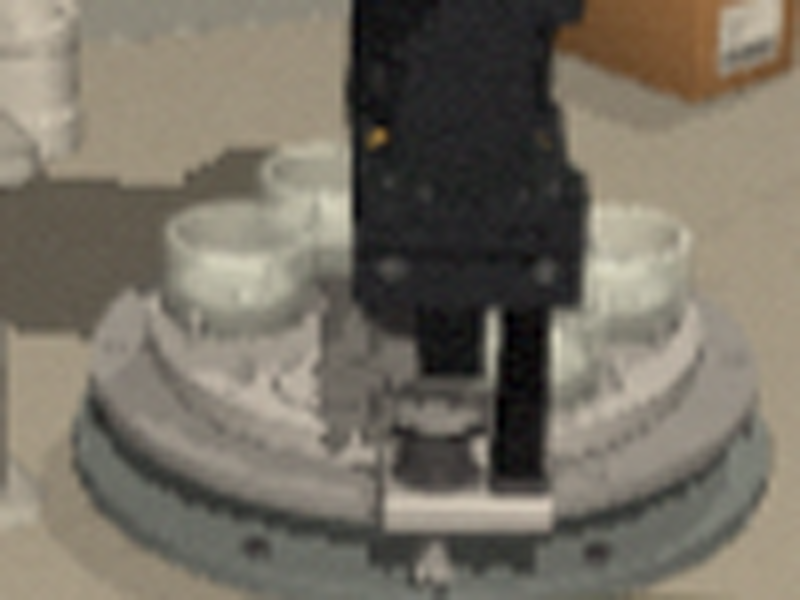

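>>> {"op": "move_arm", "data": {"moves": [[0.002,0.045,0,0,0,-0.017,255],[0.007,0.113,0,0,0,-0.044,255],[0.019,0.226,0,0,0,-0.087,255],[0.035,0.339,0,0,0,-0.131,255],[0.057,0.45,0,0,0,-0.175,255],[0.083,0.56,0,0,0,-0.218,255],[0.114,0.67,0,0,0,-0.262,255],[0.15,0.777,0,0,0,-0.305,255]]}}

```text
t: 6.72
position: [0.4422, -0.2784, 0.1665]
ee_rot: [-3.121, 0.341, 0.001]
ft_force: [1.5, 5.5, 1.8]
width: 0.007
```

```bash
python3 -c "
from h import *
rep()
s=status.get_state();p0,r0=s['position'],R.from_rotvec(s['ee_rot'])
p0[2]=tip(0,.005,.104)[0][2]
rows([tip(t,.005,.104) for t in (48,49,50,51,52,53,54,55,56)],p0,r0)
c=cap('scene')
cv2.imwrite('pics/v5.png',cv2.resize(c['frame'][200:280,290:390],(800,600),interpolation=cv2.INTER_CUBIC))"
```

```text
t 6.72 ztip 0.1025 r 0.1303 ang 49.56 tilt [-0.001 -0.002 -1.   ] F [1.46 5.51 1.8 ] w 0.007
[0.006, 0.029, -0.0, -0.002, 0.001, -0.006] [ 0.4421 -0.2798  0.168 ]
[0.008, 0.075, -0.0, -0.002, 0.001, -0.024] [ 0.4418 -0.2821  0.168 ]
[0.012, 0.12, -0.0, -0.002, 0.001, -0.041] [ 0.4414 -0.2843  0.168 ]
[0.016, 0.165, -0.0, -0.002, 0.001, -0.059] [ 0.4411 -0.2866  0.168 ]
[0.02, 0.21, -0.0, -0.002, 0.001, -0.076] [ 0.4409 -0.2888  0.168 ]
[0.026, 0.255, -0.001, -0.002, 0.001, -0.094] [ 0.4407 -0.2911  0.168 ]
[0.032, 0.3, -0.001, -0.002, 0.001, -0.111] [ 0.4405 -0.2934  0.168 ]
[0.039, 0.345, -0.001, -0.002, 0.001, -0.129] [ 0.4404 -0.2956  0.168 ]
[0.047, 0.39, -0.001, -0.002, 0.001, -0.146] [ 0.4403 -0.2979  0.168 ]
```

View pics/v5.png

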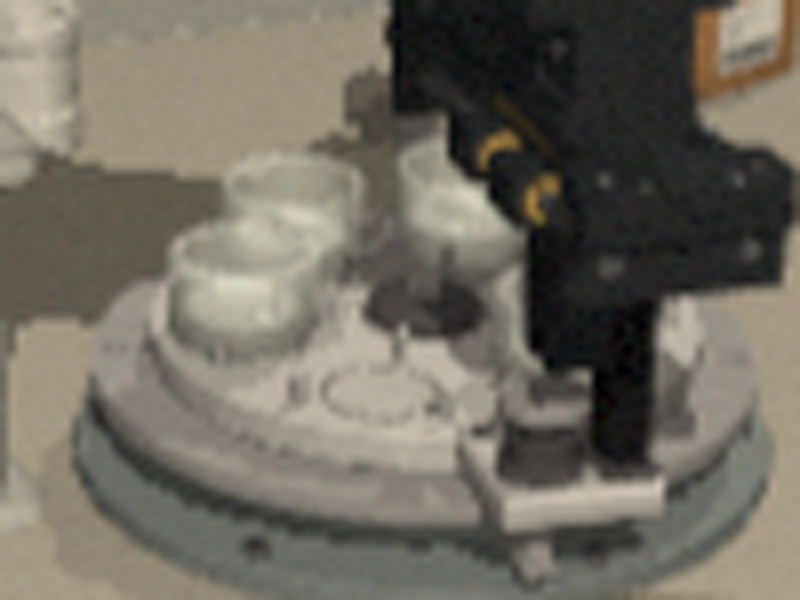

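```bash
python3 -c "
from h import *
p,r=tip(0,.005,.09)
rows([tip(t,.005,.09) for t in (.3,.6,.9,1.2,1.5,2,3,4,6,8,10)],p,r)"
```

```text
[0.001, 0.014, 0.0, 0.0, 0.0, -0.005] [ 0.5006 -0.1924  0.154 ]
[0.001, 0.027, 0.0, 0.0, 0.0, -0.01] [ 0.5    -0.1927  0.154 ]
[0.002, 0.041, 0.0, 0.0, 0.0, -0.016] [ 0.4994 -0.1931  0.154 ]
[0.003, 0.054, 0.0, 0.0, 0.0, -0.021] [ 0.4989 -0.1935  0.154 ]
[0.004, 0.068, 0.0, 0.0, 0.0, -0.026] [ 0.4983 -0.1938  0.154 ]
[0.005, 0.091, 0.0, 0.0, 0.0, -0.035] [ 0.4974 -0.1945  0.154 ]
[0.009, 0.136, 0.0, 0.0, 0.0, -0.052] [ 0.4955 -0.1958  0.154 ]
[0.013, 0.181, 0.0, 0.0, 0.0, -0.07] [ 0.4936 -0.1971  0.154 ]
[0.025, 0.271, 0.0, 0.0, 0.0, -0.105] [ 0.49   -0.1998  0.154 ]
[0.039, 0.361, 0.0, 0.0, 0.0, -0.14] [ 0.4865 -0.2027  0.154 ]
[0.057, 0.45, 0.0, 0.0, 0.0, -0.175] [ 0.4831 -0.2057  0.154 ]
```

>>> {"op": "move_arm", "data": {"moves": [[0.004,0.068,0,0,0,-0.026,255],[0.01,0.136,0,0,0,-0.052,255],[0.017,0.204,0,0,0,-0.079,255],[0.025,0.271,0,0,0,-0.105,255],[0.035,0.339,0,0,0,-0.131,255],[0.046,0.406,0,0,0,-0.157,255],[0.057,0.45,0,0,0,-0.175,255]]}}

```text
t: 7.65
position: [0.4401, -0.3017, 0.1666]
ee_rot: [3.141, -0.069, -0.0]
ft_force: [-0.7, 4.3, -0.4]
width: 0.007
```

```bash
python3 -c "
from h import *
rep()"
```

```text
t 7.65 ztip 0.1026 r 0.1302 ang 59.88 tilt [-0.  0. -1.] F [-0.74  4.34 -0.4 ] w 0.007
```

>>> {"op": "move_arm", "data": {"moves": [[0.001,0.027,0,0,0,-0.01,255],[0.003,0.054,0,0,0,-0.021,255],[0.004,0.08,0,0,0,-0.031,255],[0.005,0.091,0,0,0,-0.035,255]]}}

```text
t: 8.15
position: [0.4403, -0.3064, 0.167]
ee_rot: [3.14, -0.015, 0.001]
ft_force: [-0.1, -0.4, 0.3]
width: 0.011
```

```bash
python3 -c "
from h import *
rep()
c=cap('scene')
cv2.imwrite('pics/v6.png',cv2.resize(c['frame'][220:280,310:390],(800,600),interpolation=cv2.INTER_CUBIC))"
```

```text
t 8.15 ztip 0.103 r 0.13 ang 61.96 tilt [ 0.001  0.001 -1.   ] F [-0.06 -0.44  0.29] w 0.011
```

View pics/v6.png

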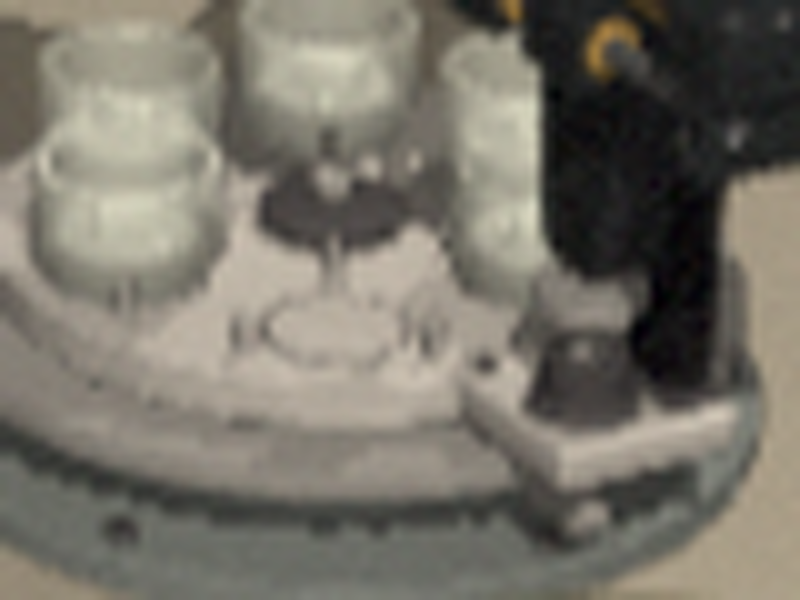

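>>> {"op": "move_arm", "data": {"moves": [[0,-0.03,0,0,0,0,255],[0,-0.03,-0.5,0,0,0,255],[0,-0.03,-1.2,0,0,0,255],[0,-0.03,-2.2,0,0,0,255],[0,-0.03,-2.7,0,0,0,255]]}}

```text
t: 8.82
position: [0.4404, -0.3046, 0.3044]
ee_rot: [3.139, -0.016, 0.004]
ft_force: [0.5, -1.0, -0.7]
width: 0.005
```

```bash
python3 -c "
from h import *
rep()
rows([(np.array([.25,-.25,.33]),R.from_rotvec(status.get_state()['ee_rot']))])"
```

```text
t 8.82 ztip 0.2404 r 0.1299 ang 61.14 tilt [ 0.002  0.003 -1.   ] F [ 0.48 -0.97 -0.71] w 0.005
[-3.818, -1.052, -0.524, 0.0, 0.0, 0.0] [ 0.25 -0.25  0.33]
```

>>> {"op": "move_arm", "data": {"moves": [[-0.8,0.4,-0.1,0,0,0,255],[-1.6,0.8,-0.2,0,0,0,255],[-2.4,1.2,-0.3,0,0,0,255],[-3.2,1.6,-0.3,0,0,0,255],[-4.0,2.0,-0.3,0,0,0,255],[-4.6,2.4,-0.3,0,0,0,255],[-4.6,2.4,-0.3,0,0,0,255]]}}

```text
t: 9.7
position: [0.2077, -0.4229, 0.3167]
ee_rot: [3.141, -0.021, -0.0]
ft_force: [0.9, 0.5, -0.1]
width: 0.005
```

```bash
python3 -c "
from h import *
rep()
c=cap('top');import pickle;pickle.dump(c,open('t7.pkl','wb'))
cv2.imwrite('pics/v7.png',cv2.resize(c['frame'][155:285,295:445],None,fx=4.5,fy=4.5,interpolation=cv2.INTER_CUBIC))
r=c['range_z'];pts=np.array([world(c,u,v) for v in range(225,300) for u in range(330,410) if r[v,u]>0])
b=A+.13*np.array([-1,0])
for k in range(3):
    m=(abs(pts[:,2]-.097)<.009)&(np.hypot(pts[:,0]-b[0],pts[:,1]-b[1])<.020); b=(pts[m].min(0)+pts[m].max(0))[:2]/2
print(m.sum(),pts[m].mean(0),np.median(pts[m][:,2]),b)
"
```

```text
t 9.7 ztip 0.2527 r 0.3822 ang 78.51 tilt [-0.  0. -1.] F [ 0.88  0.46 -0.11] w 0.005
191 [ 0.44064888 -0.30270898  0.09897563] 0.0990581817570495 [ 0.4403423  -0.30416693]
```

View pics/v7.png

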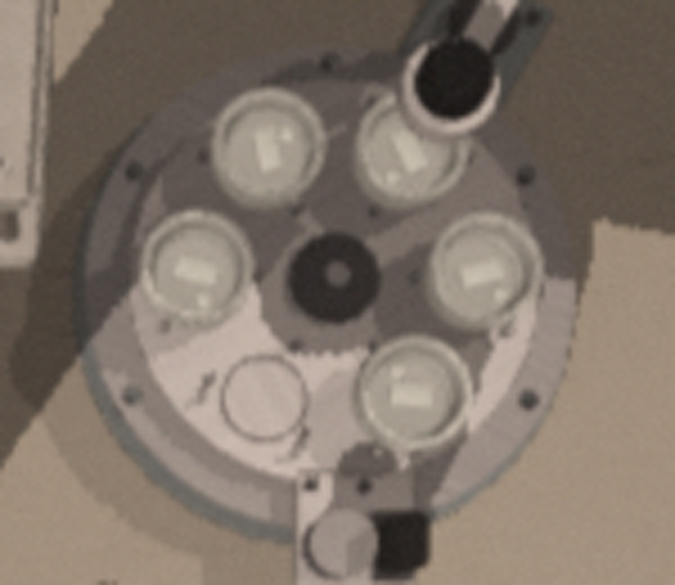

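The button is at crop pixel (340,543), the handle at (400,541), and the empty nest has moved on by one place. The button top reads 99.0 mm, so the plunger is up and locked. The table angle comes out at about 60°, and all five cups are still in their nests.

```bash
python3 -c "
from h import *
print(order.hand_in())"
```

```text
the job is handed in; nothing more can be done
None
```

The turntable is one hole further round, counter-clockwise, and locked there; the job is handed in.

**What I did:** With the fingers shut, I pressed the button about 9.4 mm down (10.6 N). I moved the table about 30° like that; the fingers' grip on the button carried it, with a gap of about 5 mm still left to the handle. I then let the plunger up so the pin rode under the ring. From there I pushed the handle with the side of the fingertips at about 5 N, until the pin snapped into the next hole and the push force fell to nothing. Then I backed off and retracted the arm.

**Last checks (top camera, arm clear):**
- **Angle:** the button is at (0.441, -0.303), about 60° from where it started and within measuring error of the hole.
- **Plunger:** the button top is 99.0 mm above the bench, so the plunger is fully up. If the pin were still under the ring it would read about 92 mm.
- **Cups:** all five are in their nests, with one now under the camera.
- **Time:** handed in at about 9.8 s.

No check failed or disagreed. The other things on the bench were not looked at again at the end, but the arm's path kept clear of them.

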